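# Fit the idler rings and hold back the belt tensioner

## Robot

A 6-joint arm with a two-finger parallel gripper is mounted at the origin on the work surface. World frame = base frame: x ahead of the robot, y to its left, z up, the work surface at z = 0. Lengths are in m, angles in rad, forces in N, time in s.
With the tool pointing down it reaches from about 0.325 to 0.75 m from the base axis. Payload 7.6 kg.
Tool frame: the origin (TCP) lies at the centre of the arm's flange, where the gripper is bolted on; the fingertips stand r.finger_overhang ahead of it and the grasp point (between the pads) lies 155 mm ahead of it (r.finger_overhang is the distance from the TCP to the fingertips, in m); z points along the fingers, y is the line along which they close (so a half turn about z gives the same grasp; the last joint's range is limited). The gripper opens to 85 mm and grips with 20 to 120 N. Pads are 22 mm wide; open, the fingers measure 114 mm over their backs; the gripper's body (76 mm by 85 mm) begins 54 mm behind the grasp point. The pads swing forward as they close: fully open they stand 13 mm farther back than shut.
Start: joints at [1.039, 0.052, 1.401, -0, 1.689, -0.07], TCP at [0.234, 0.47, 0.405] pointing down, gripper open.
Joint ranges: [-2.9, 2.9], [-0.91, 2.17], [0.12, 2.37], [-1.06, 4.2], [0.26, 2.73], [-2.93, 2.93]. Speed limits (rad/s): [2.57, 2.57, 3.01, 3.14, 3.14, 3.14].

## Interface

Orientations are given as a rotation vector (axis times angle).
In Python, from cell import readout, imaging, sign_off, r gives the robot as it stands. The module is installed in compiled form; this text tells all that it offers.
- The arm moves only by the shell command python3 -m handwheel 'ROWS' [FORCE]. ROWS is a JSON object of lists of equal length, an entry for each row: "jaw": the finger opening in cm, from 0 to 8.54; "dp": the shift along the world's x, y, z in cm, a list of three; "roll": the turn about the world's z in degrees. In form: {"jaw": [jaw, ...], "dp": [[x, y, z], ...], "roll": [roll, ...]}. A call has 1 to 8 rows; each row shifts and turns the commanded pose from where the row before left it; what a row does not reach is not made up. A row lasts 1/12 s, in which the tool goes at most 41.7 mm and 7.16 degrees, less where a joint would pass 70% of its speed; a pose out of reach is approached as far as the arm can. A call is refused whole if a number of a shift passes 4.17 or a number of a turn 7.16, either way. A call with a gripper value outside its range is refused whole. The fingers move at their own pace and stop on an object; FORCE is the grip in N (left out, the last holds). Time passes only in rows, so rows that do not move let the fingers close. It gives the time, the measured TCP pose, the force, the opening and the grip force at its end, in the units of the state.
- readout.get_obs(): the state, without advancing time (a new reading comes with each control period).
- imaging.read_camera(name): name is "scene" or "top" or "wrist"; returns a dict with "image" (480x640x3 uint8, red, green, blue), "z_map" (480x640 float32, m along the optical axis (not along the pixel's ray), 0 where there is no reading), "camera_matrix" (3x3 intrinsics, pixels), "view" (4x4, takes a point from world to camera coordinates). Camera axes: x right, y down, z forward; pixel columns grow to the right and rows downward; lengths in m; the calibration is good to about 2 mm. A picture is of the moment at which its call begins.
- sign_off(): hands the job in; it is judged then, once.
The state is a dict: "clock": time; "q": joint angles; "qvel": joint speeds; "effort": joint torques, N m; "eef_pos": TCP position; "eef_rot": TCP orientation; "wrist_force": force on the tool from outside, world axes, zero at the start; "ft_torque": the same for the moment, N m; "finger_gap": finger opening in m; "gripper_force": force on a finger pad.
Only numpy, scipy, OpenCV 4.12 (cv2) and the standard library are available. Lean on these libraries where they do the work, as an engineer would, in place of code of your own. Each camera call takes 0.05 s, during which the arm holds its last target. There are 200 camera calls.

## Task

On the belt tensioner fixed to the ski bench, thread the wide flat spacer ring and then the narrow taller bush down the fixed spindle until both sit fully home, and let go of them. Then push the sprung tensioner arm back, away from its rest stop, until it has clicked past the pawl, and finish while holding it there against its spring, past the click but not jammed against its far stop. Leave everything else on the bench where it is.

Things in the scene. Friction and masses are not known exactly. Their poses are not given: they have to be found in the camera images.
- tensioner_unit: belt-tensioner unit screwed to the bench: grey plate 150 mm (its x) by 310 mm (its y), 12 mm thick, lying flat; origin at the centre of the underside, z up. Its place and yaw (within 0.25 rad of the world's axes) vary. Near its +y end stands the spindle; on its -y half the tensioner arm pivots. On the plate at the -y end sits the pawl, 20 mm tall over the plate
- spindle_shoulder (a point): where the spindle, a plain upright steel pin 12 mm in diameter, rises from its shoulder (a disc 32 mm across and 10 mm tall on the plate): the point on the axis at the shoulder's top, 22 mm above the bench. Rings that are home sit here: the spacer on the shoulder, the bush on the spacer. Axes as the unit's
- spindle_tip (a point): top of the spindle on its axis, 46 mm above the shoulder; the last 4 mm taper to 6 mm across
- spacer_mid (a point): centre (half-way up) of the loose spacer, a flat steel ring 52 mm across and 12 mm high with a 15 mm bore, lying flat on the bench; z along the bore. Weighs about 160 g
- bush_mid (a point): centre (half-way up) of the loose bush, a steel ring 34 mm across and 22 mm high with a 15 mm bore, standing upright on the bench; z along the bore. Weighs about 110 g
- tensioner (a joint): tensioner arm angle, rad: 0 at its rest stop (sprung), growing as pushed back (clockwise from above, post moving to the unit's +x), 0.80 at the far stop. From 0.28 a tooth lifts the sprung pawl, which drops behind it (the click) by 0.48. It does not lock: let go, the arm springs back. Pushing the post takes 4 N at rest, about 8 N at the click, 11 N at the far stop
- pivot_axis (a point): pivot axis (vertical) of the tensioner arm, at 28 mm above the bench; axes as the unit's
- push_post (a point): the push post on the tensioner arm, an upright steel pin 22 mm in diameter standing 28 to 78 mm above the bench, 110 mm from the pivot; this point is half-way up it (53 mm). It moves with the arm; y of its frame points along the arm from pivot to post, at rest 0.35 rad counter-clockwise of the unit's +y. It stays 70 mm or more from the spindle's axis
- wax_block: bystander, leave alone: block of white glide wax, 45 x 35 x 20 mm; origin at the centre of the underside
- cork_block: bystander, leave alone: cork polishing block, 50 x 40 x 28 mm; origin at the centre of the underside
- tape_roll: bystander, leave alone: roll of blue tape lying flat, 96 mm across, 24 mm high; origin at the centre of the underside
- screwdriver: bystander, leave alone: screwdriver lying on the bench; origin at the centre of the underside
- wax_remover: bystander, leave alone: grey bottle 60 mm across, 150 mm tall, standing; origin at the centre of the underside
- scraper: bystander, leave alone: flat plastic scraper, 55 x 130 x 5 mm, lying; origin at the centre of the underside
There are look-alikes about, which are no part of the job. What is shaped like the part that bears spacer_mid but purple is not meant.

How it is judged:
By the outcome, as a careful person would: the job done as asked, in the order asked, and still so for the second after the job is handed in, while the arm keeps its last pose, push and grip.
It also fails if it takes over 64 s, if anything falls off the work surface, if the arm or the gripper's body presses on something with over 40 N, if the wrist force passes 120 N, or if a joint passes its speed limit or range.

## Working session

There is one attempt and no reset: what is moved stays moved. The work goes in short steps, Python scripts to look and compute and a shell command to move; the robot and the scene stay as the last step left them, time stands still between calls to the robot, and variables do not carry over. Pictures are saved under pics/ and viewed, at most 10 in all, crops included, and the job is handed in when it is done.

```bash
mkdir -p pics; cat > h.py <<'E'
import numpy as np, cv2
from cell import readout, imaging, sign_off, r
def cam(n):
    c=imaging.read_camera(n); np.savez(f'{n}.npz',**c); return c
def load(n): return dict(np.load(f'{n}.npz'))
def px2w(c,u,v,z=None):
    """pixel to world: at height z plane, or via depth"""
    K=c['camera_matrix'];V=np.linalg.inv(c['view']);d=np.linalg.inv(K)@[u,v,1]
    if z is None: p=d*c['z_map'][int(v),int(u)]; return V[:3,:3]@p+V[:3,3]
    D=V[:3,:3]@d;o=V[:3,3]; return o+D*(z-o[2])/D[2]
def w2px(c,p):
    q=c['view']@np.r_[p,1]; q=c['camera_matrix']@q[:3]; return q[:2]/q[2]
def save(img,name,crop=None,s=1):
    if crop: x0,y0,x1,y1=crop; img=img[y0:y1,x0:x1]
    cv2.imwrite(f'pics/{name}.png',cv2.resize(img[:,:,::-1],None,fx=s,fy=s,interpolation=cv2.INTER_CUBIC))
E
python3 - <<'E'
from h import *
np.set_printoptions(precision=4,suppress=True)
c=cam('top');save(c['image'],'top1');s=cam('scene')
print(c['view'],c['camera_matrix']);print(readout.get_obs(),r.finger_overhang)
E
```

```text
[[ 0.0179 -0.9998 -0.0041  0.0042]
 [-0.9793 -0.0167 -0.2016  0.574 ]
 [ 0.2015  0.0076 -0.9795  0.9524]
 [ 0.      0.      0.      1.    ]] [[458.1162   0.     318.6273]
 [  0.     458.1162 240.5753]
 [  0.       0.       1.    ]]
{'clock': 0.1, 'q': array([ 1.0387,  0.0528,  1.4016, -0.    ,  1.6886, -0.0703]), 'qvel': array([-0.0021, -0.0011, -0.0008,  0.0015,  0.0004,  0.0008]), 'effort': array([  0.0015, -38.2582, -36.0985,  -0.    ,   0.0048,  -0.    ]), 'eef_pos': array([0.2339, 0.47  , 0.404 ]), 'eef_rot': array([-0.7189, -3.0578,  0.0021]), 'wrist_force': array([ 0.4024, -0.1512,  0.2085]), 'ft_torque': array([0.0089, 0.0096, 0.0017]), 'gripper_force': 0.0, 'finger_gap': 0.08528271210721179} 0.1734
```

View pics/top1.png

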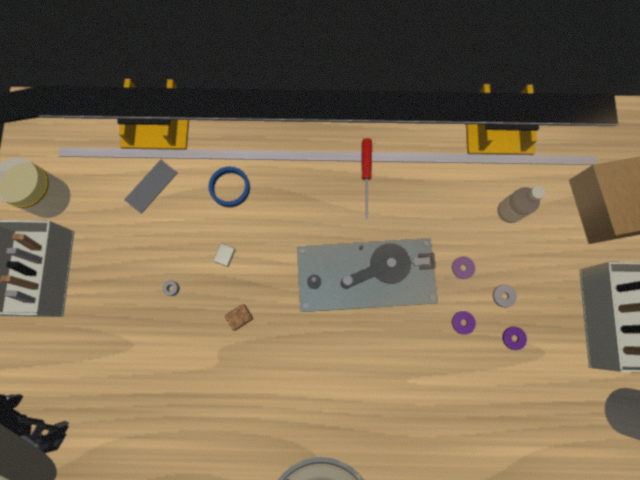

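The top view shows the plate centred near (367,275), with the spindle at (314,282), the push post at (348,282) and the pivot at (391,263). The bush is at (171,288). There are four ring candidates: (504,296) is grey, while (463,268), (463,323) and (515,338) are purple shades. The spacer should be the grey one at (504,296), because purple is excluded. I'll confirm that in a crop.

```bash
python3 - <<'E'
from h import *
np.set_printoptions(precision=4,suppress=True)
c=load('top');im=c['image']
a=cv2.resize(im[225:355,290:540],None,fx=3.2,fy=3.2,interpolation=cv2.INTER_CUBIC)
save(a,'crop1')
for n,(u,v) in dict(spacer=(504,296),p1=(463,268),p2=(463,323),p3=(515,338),bush=(171,288)).items():
    # top-ring annulus mean colour and refined centre from depth
    h0=0.012 if n!='bush' else .022
    V,U=np.mgrid[v-18:v+19,u-18:u+19]
    P=np.array([px2w(c,x,y) for x,y in zip(U.ravel(),V.ravel())])
    m=(P[:,2]>h0-.004)&(P[:,2]<h0+.006)
    ctr=cv2.minEnclosingCircle(P[m][:,:2].astype(np.float32))
    print(n,m.sum(),P[m].mean(0),ctr,np.median(P[m][:,2]),im[V.ravel()[m],U.ravel()[m]].mean(0))
E
```

```text
spacer 381 [ 0.4647 -0.4061  0.0123] ((0.464693546295166, -0.4066172242164612), 0.02642854116857052) 0.012359723396858202 [135.6404 128.4829 123.4567]
p1 365 [ 0.527  -0.316   0.0124] ((0.5278996229171753, -0.3166254162788391), 0.026457274332642555) 0.012513680735869004 [122.0356  89.6932 115.9096]
p2 396 [ 0.4037 -0.311   0.0124] ((0.40387237071990967, -0.31145820021629333), 0.026195373386144638) 0.012458494537034959 [105.6414  63.7197 119.7045]
p3 409 [ 0.3714 -0.4217  0.0125] ((0.3755599856376648, -0.43070822954177856), 0.03539029508829117) 0.012479800400936325 [ 99.1222  55.7531 115.978 ]
bush 147 [0.4678 0.3471 0.0225] ((0.4679325222969055, 0.347065269947052), 0.01732507161796093) 0.02244073217634157 [130.8435 126.3605 123.0816]
```

View pics/crop1.png

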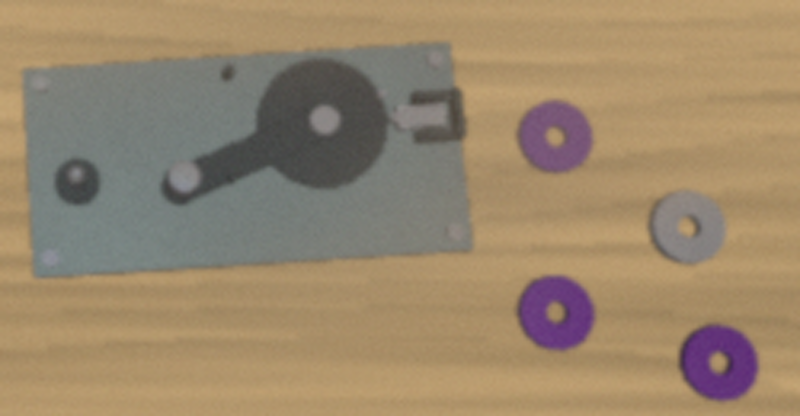

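The grey ring at crop pixel (687,226), full image (504,296), is the spacer at world (0.465,-0.406). The other three are clearly purple. Next I'll get the unit pose.

```bash
python3 - <<'E'
from h import *
np.set_printoptions(precision=4,suppress=True)
c=load('top')
f=lambda x,y,z: px2w(c,290+x/3.2,225+y/3.2,z)
tip=f(75,173,.068);post=f(184,176,.078);piv=f(324,119,c and .05)
print('tip',tip,'post',post,'piv px depth',px2w(c,290+324/3.2,225+119/3.2))
V,U=np.mgrid[230:325,285:450]
P=np.array([px2w(c,x,y) for x,y in zip(U.ravel(),V.ravel())])
m=(P[:,2]>.008)&(P[:,2]<.1)
rc=cv2.minAreaRect(P[m][:,:2].astype(np.float32));print(rc)
m2=(P[:,2]>.05);Q=P[m2]
for k in (Q[:,1]>0,Q[:,1]<=0): print(k.sum(),Q[k].mean(0),Q[k][:,2].max())
m3=(P[:,2]>.072);print('post top',m3.sum(),P[m3].mean(0))
m4=(P[:,2]>.018)&(P[:,2]<.028)&(P[:,1]>.0);print('shoulder',m4.sum(),P[m4].mean(0),cv2.minEnclosingCircle(P[m4][:,:2].astype(np.float32)))
E
python3 -m handwheel '{"jaw":[6.5,6.5,6.5,6.5,6.5,6.5,6.5,6.5],"dp":[[2,-3.5,0],[2,-3.5,0],[2,-3.5,0],[2,-3.5,0],[2,-3.5,0],[2,-3.5,0],[1,-4,0],[1,-4,0]],"roll":[-6,-6,-6,-6,-6,-6,-6,-6]}' 40
python3 -m handwheel '{"jaw":[6.5,6.5,6.5,6.5,6.5,6.5,6.5,6.5],"dp":[[1,-4,0],[1,-4,0],[1,-4,0],[1,-4,0],[1,-4,0],[1,-4,0],[1,-4,0],[1,-4,0]],"roll":[-4,-4,-4,0,0,0,0,0]}'
```

```text
tip [0.4872 0.0238 0.068 ] post [ 0.4853 -0.0488  0.078 ] piv px depth [ 0.5316 -0.1483  0.0383]
((0.5128006339073181, -0.09429344534873962), (0.1633577048778534, 0.3110024333000183), 3.9103853702545166)
86 [0.4068 0.012  0.7398] 1.0485376043638999
95 [ 0.4851 -0.0473  0.0757] 0.08223869654474814
post top 141 [ 0.4376 -0.0251  0.4839]
shoulder 147 [0.4875 0.0267 0.0223] ((0.49601849913597107, 0.04609118402004242), 0.06627491116523743)
clock: 0.77
eef_pos: [0.3741, 0.1782, 0.4043]
eef_rot: [-1.907, -2.496, 0.001]
wrist_force: [0.9, -0.1, 0.5]
finger_gap: 0.0652
gripper_force: 0.0
clock: 1.43
eef_pos: [0.4538, -0.1422, 0.4045]
eef_rot: [-2.152, -2.288, -0.0]
wrist_force: [1.2, 0.7, 1.0]
finger_gap: 0.0648
gripper_force: 0.0
```

```bash
python3 -m handwheel '{"jaw":[6.5,6.5,6.5,6.5,6.5,6.5,6.5,6.5],"dp":[[0.2,-3.6,-1.5],[0.2,-3.6,-1.5],[0.2,-3.6,-1.5],[0.2,-3.6,-1.5],[0.1,-3,-1.5],[0.1,-3,-1.5],[0.1,-3,-1.5],[0,-3,-1]],"roll":[0,0,0,0,0,0,0,0]}'
python3 -m handwheel '{"jaw":[6.5,6.5],"dp":[[0,0,0],[0,0,0]],"roll":[0,0]}'
python3 - <<'E'
from h import *
from scipy.spatial.transform import Rotation as R
np.set_printoptions(precision=4,suppress=True)
c=cam('wrist');o=readout.get_obs();save(c['image'],'w1')
T=np.eye(4);T[:3,:3]=R.from_rotvec(o['eef_rot']).as_matrix();T[:3,3]=o['eef_pos']
print('cam in tcp',np.linalg.inv(T)@np.linalg.inv(c['view']));print(c['camera_matrix'],o['eef_pos'])
print('expected px of spacer',w2px(c,[.4647,-.4063,.012]))
V,U=np.mgrid[0:480:2,0:640:2]
P=np.array([px2w(c,x,y) for x,y in zip(U.ravel(),V.ravel())])
m=(abs(P[:,2]-.012)<.005)&(np.hypot(P[:,0]-.4647,P[:,1]+.4063)<.045)
print(m.sum(),P[m].mean(0),cv2.minEnclosingCircle(P[m][:,:2].astype(np.float32)))
E
```

```text
clock: 2.1
eef_pos: [0.4645, -0.4053, 0.2872]
eef_rot: [-2.15, -2.287, -0.0]
wrist_force: [-0.3, 0.3, 0.2]
finger_gap: 0.065
gripper_force: 0.0
clock: 2.27
eef_pos: [0.4643, -0.405, 0.2876]
eef_rot: [-2.152, -2.284, -0.0]
wrist_force: [-0.2, 1.1, 1.2]
finger_gap: 0.065
gripper_force: 0.0
cam in tcp [[-0.0018 -0.9634 -0.2679  0.0663]
 [ 1.     -0.001  -0.0031 -0.0021]
 [ 0.0027 -0.2679  0.9634  0.0318]
 [ 0.      0.      0.      1.    ]]
[[422.6547   0.     322.4781]
 [  0.     422.6547 235.1612]
 [  0.       0.       1.    ]] [ 0.4648 -0.4041  0.2889]
expected px of spacer [327.3394 236.3857]
1259 [ 0.4629 -0.4073  0.0122] ((0.46304845809936523, -0.408364862203598), 0.02586444839835167)
```

View pics/w1.png

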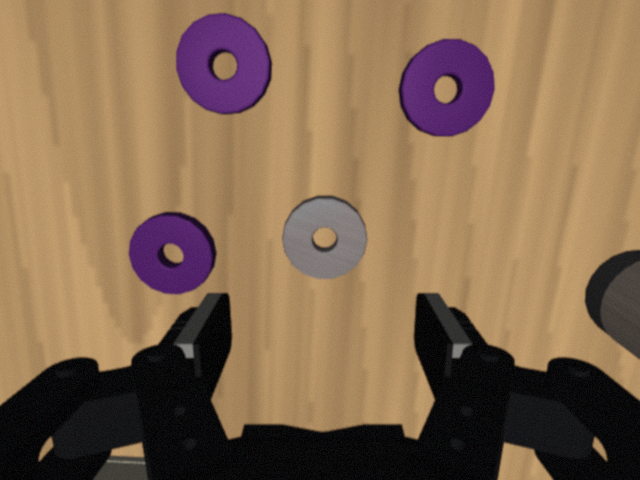

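The wrist view shows the grey spacer at (325,237) between the fingers, with the purple rings clear of them. I'll descend and grip.

```bash
python3 -m handwheel '{"jaw":[6.5,6.5,6.5,6.5,6.5,6.5,6.5],"dp":[[-0.05,-0.15,-3],[-0.05,-0.1,-3],[0,0,-2],[0,0,-1.5],[0,0,-1],[0,0,-0.5],[0,0,0]],"roll":[0,0,0,0,0,0,0]}'
python3 -m handwheel '{"jaw":[4.8,4.8,4.8,4.8,4.8,4.8,4.8],"dp":[[0,0,0],[0,0,0],[0,0,0],[0,0,0],[0,0,0],[0,0,0],[0,0,0]],"roll":[0,0,0,0,0,0,0]}' 50
```

```text
clock: 2.9
eef_pos: [0.4641, -0.4058, 0.1796]
eef_rot: [-2.15, -2.29, -0.0]
wrist_force: [-0.9, 0.6, -0.1]
finger_gap: 0.0653
gripper_force: 0.0
clock: 3.48
eef_pos: [0.4645, -0.407, 0.1826]
eef_rot: [2.149, 2.286, 0.0]
wrist_force: [-1.8, 0.4, 7.2]
finger_gap: 0.0479
gripper_force: 3.6
```

The gap of 48 mm with an upward force means the pads rode onto the ring's top, so I was too high. I'll open, recheck the ring and go lower.

```bash
python3 -m handwheel '{"jaw":[6.5,6.5,6.5,6.5,6.5,6.5],"dp":[[0,0,2],[0,0,2],[0,0,2],[0,0,2],[0,0,0],[0,0,0]],"roll":[0,0,0,0,0,0]}'
cat >> h.py <<'E'
def find(c,x,y,h,rad=.045,step=1,tol=.004):
    V,U=np.mgrid[0:480:step,0:640:step]
    K=c['camera_matrix'];W=np.linalg.inv(c['view'])
    d=np.stack([(U-K[0,2])/K[0,0],(V-K[1,2])/K[1,1],np.ones_like(U,float)],-1)*c['z_map'][V,U][...,None]
    P=(d@W[:3,:3].T+W[:3,3]).reshape(-1,3)
    m=(abs(P[:,2]-h)<tol)&(np.hypot(P[:,0]-x,P[:,1]-y)<rad)
    return m.sum(),P[m].mean(0),cv2.minEnclosingCircle(P[m][:,:2].astype(np.float32))
E
python3 - <<'E'
from h import *
c=cam('wrist');print(find(c,.464,-.407,.012),[readout.get_obs()['eef_pos'].round(4)])
E
```

```text
clock: 3.98
eef_pos: [0.4641, -0.4067, 0.2618]
eef_rot: [2.149, 2.286, -0.0]
wrist_force: [0.3, -0.5, -0.7]
finger_gap: 0.0649
gripper_force: 0.0
(np.int64(6185), array([ 0.46525798, -0.40726884,  0.01213692]), ((0.46523016691207886, -0.4084591567516327), 0.02600090391933918)) [array([ 0.4639, -0.4064,  0.26  ])]
```

```bash
python3 -m handwheel '{"jaw":[6.5,6.5,6.5,6.5,6.5],"dp":[[0.05,-0.1,-3],[0.05,0,-3],[0,0,-1.8],[0,0,-1.0],[0,0,0]],"roll":[0,0,0,0,0]}'
python3 -m handwheel '{"jaw":[4.8,4.8,4.8,4.8,4.8,4.8,4.8],"dp":[[0,0,0],[0,0,0],[0,0,0],[0,0,0],[0,0,0],[0,0,0],[0,0,0]],"roll":[0,0,0,0,0,0,0]}' 50
```

```text
clock: 4.45
eef_pos: [0.4645, -0.4071, 0.1694]
eef_rot: [-2.149, -2.286, -0.0]
wrist_force: [-0.8, -0.0, 1.0]
finger_gap: 0.0652
gripper_force: 0.0
clock: 5.03
eef_pos: [0.465, -0.4075, 0.172]
eef_rot: [2.151, 2.288, 0.0]
wrist_force: [0.9, 0.1, 0.8]
finger_gap: 0.05
gripper_force: 52.2
```

```bash
python3 -m handwheel '{"jaw":[4.8,4.8,4.8,4.8,4.8,4.8,4.8,4.8],"dp":[[0,0,2],[0,0,4],[0,0,4],[0,2,3],[0.3,4,0],[0.3,4,0],[0.3,4,0],[0.3,4,0]],"roll":[0,0,0,0,0,0,0,0]}'
python3 -m handwheel '{"jaw":[4.8,4.8,4.8,4.8,4.8,4.8,4.8,4.8],"dp":[[0.3,4,0],[0.3,4,0],[0.2,4,0],[0.2,4,0],[0.2,4,0],[0,3,0],[0,2,0],[0,0,0]],"roll":[0,0,0,0,0,0,0,0]}'
python3 - <<'E'
from h import *
c=cam('wrist');o=readout.get_obs();save(c['image'],'w2');t=cam('top');save(t['image'],'t2',(280,230,380,305),8)
print(o['eef_pos'],o['wrist_force'],w2px(c,[.487,.025,.068]),w2px(c,[.487,.025,.022]))
E
```

```text
clock: 5.7
eef_pos: [0.4764, -0.2257, 0.3012]
eef_rot: [-2.152, -2.288, 0.0]
wrist_force: [0.3, -0.4, -2.0]
finger_gap: 0.0497
gripper_force: 52.7
clock: 6.37
eef_pos: [0.4885, 0.0258, 0.3013]
eef_rot: [-2.146, -2.293, -0.0]
wrist_force: [0.3, -0.2, -2.3]
finger_gap: 0.05
gripper_force: 52.7
[0.48859868 0.02414049 0.30130741] [ 0.18984824 -0.12856284 -2.3768592 ] [323.77912704 257.1535783 ] [323.72630637 233.17400539]
```

View pics/w2.png

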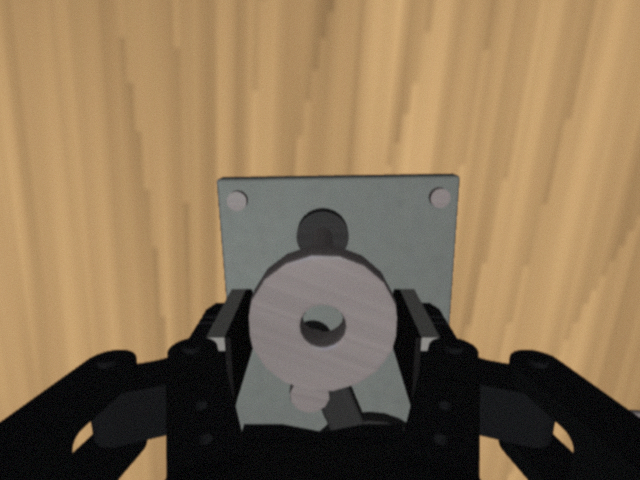

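The wrist view shows the ring in hand with its bore at (323,325), and the shoulder disc beyond it at about (322,233). I'll measure both in the same camera.

```bash
python3 - <<'E'
from h import *
np.set_printoptions(precision=4,suppress=True)
c=load('wrist')
for v in (260,290,310,345,365): print(px2w(c,323,v))
im=c['image'];g=cv2.medianBlur(cv2.cvtColor(im,cv2.COLOR_RGB2GRAY),5)
# ring outer circle on top
h=px2w(c,323,365)[2]
print('ring',find(c,.4886,.025,h,.05,1,.005))
print('shoulder',find(c,.487,.025,.0225,.03,1,.003))
# visible shoulder disc boundary: dark pixels
m=((g<75)&(np.arange(480)[:,None]<250)&(np.arange(480)[:,None]>200)&(abs(np.arange(640)-322)<40)).astype(np.uint8)
ct=max(cv2.findContours(m,0,1)[0],key=cv2.contourArea)[:,0]
ct=ct[(ct[:,1]<236)]
P=np.array([px2w(c,u,v,.022)[:2] for u,v in ct])
A=np.c_[2*P,np.ones(len(P))];s=np.linalg.lstsq(A,(P**2).sum(1),rcond=None)[0];print('shoulder circ',s[:2],np.sqrt(s[2]+s[0]**2+s[1]**2),len(P))
# bore px (bright inside region centre)
print('bore at top',px2w(c,323,325,h))
t=load('top')
print('top shoulder',find(t,.487,.025,.0225,.03,1,.004))
E
```

```text
[0.4851 0.0485 0.1412]
[0.4858 0.0385 0.1422]
[ 0.4902 -0.0303  0.0133]
[0.4872 0.0175 0.1407]
[0.4876 0.0105 0.142 ]
ring (np.int64(16688), array([0.4864, 0.0271, 0.1415]), ((0.48614758253097534, 0.03142467141151428), 0.03861837834119797))
shoulder (np.int64(1286), array([0.4858, 0.0277, 0.0223]), ((0.48606616258621216, 0.022927500307559967), 0.016113165766000748))
shoulder circ [0.486  0.0254] 0.015052055671052498 76
bore at top [0.4866 0.0258 0.142 ]
top shoulder (np.int64(0), array([nan, nan, nan]), ((0.0, 0.0), 0.0))h.py:22: RuntimeWarning: Mean of empty slice.
  return m.sum(),P[m].mean(0),cv2.minEnclosingCircle(P[m][:,:2].astype(np.float32))
  ret = um.true_divide(
```

View pics/t2.png

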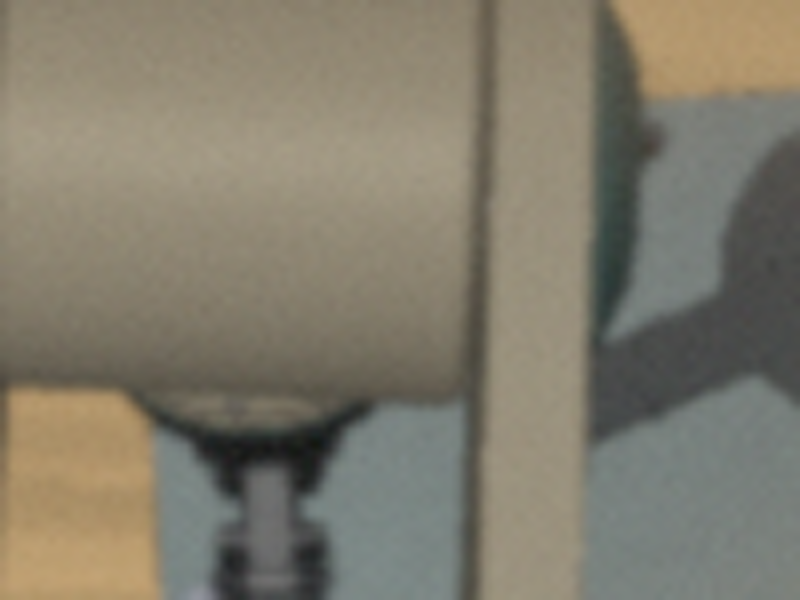

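Ring and spindle agree to about 1 mm, so I'll descend onto the spindle, slowing at the tip.

```bash
python3 -m handwheel '{"jaw":[4.8,4.8,4.8,4.8,4.8,4.8,4.8],"dp":[[-0.05,0,-2.5],[0,0,-2],[0,0,-1],[0,0,-0.5],[0,0,-0.3],[0,0,-0.3],[0,0,0]],"roll":[0,0,0,0,0,0,0]}'
python3 -m handwheel '{"jaw":[4.8,4.8,4.8,4.8,4.8,4.8],"dp":[[0,0,-0.3],[0,0,-0.3],[0,0,-0.3],[0,0,-0.3],[0,0,0],[0,0,0]],"roll":[0,0,0,0,0,0]}'
```

```text
clock: 7.05
eef_pos: [0.4886, 0.0223, 0.2361]
eef_rot: [2.152, 2.288, 0.001]
wrist_force: [-0.2, -0.2, -1.6]
finger_gap: 0.05
gripper_force: 52.7
clock: 7.55
eef_pos: [0.4883, 0.0225, 0.2234]
eef_rot: [-2.151, -2.289, 0.001]
wrist_force: [-0.1, 0.7, -2.7]
finger_gap: 0.05
gripper_force: 52.6
```

```bash
python3 -m handwheel '{"jaw":[4.8,4.8,4.8,4.8,4.8,4.8],"dp":[[0,0,-0.5],[0,0,-0.5],[0,0,-0.5],[0,0,-0.5],[0,0,-0.4],[0,0,0]],"roll":[0,0,0,0,0,0]}'
python3 -m handwheel '{"jaw":[4.8,4.8,4.8,4.8],"dp":[[0,0,-0.25],[0,0,-0.25],[0,0,-0.1],[0,0,0]],"roll":[0,0,0,0]}'
```

```text
clock: 8.05
eef_pos: [0.488, 0.0225, 0.1984]
eef_rot: [-2.151, -2.288, 0.002]
wrist_force: [0.0, 0.6, -2.3]
finger_gap: 0.05
gripper_force: 52.6
clock: 8.38
eef_pos: [0.4885, 0.0225, 0.194]
eef_rot: [2.152, 2.289, 0.0]
wrist_force: [-1.3, 1.0, 0.5]
finger_gap: 0.0501
gripper_force: 52.8
```

```bash
python3 -m handwheel '{"jaw":[4.8,4.8,5.6,6.5,6.5,6.5],"dp":[[0,0,-0.1],[0,0,0],[0,0,0],[0,0,0],[0,0,0],[0,0,0]],"roll":[0,0,0,0,0,0]}'
python3 -m handwheel '{"jaw":[6.5,6.5,6.5,6.5,6.5,6.5,6.5,6.5],"dp":[[0,0,1],[0,0,3],[0,0,4],[0,0,4],[0,0,0],[0,0,0],[0,0,0],[0,0,0]],"roll":[0,0,0,0,0,0,0,0]}'
python3 - <<'E'
from h import *
np.set_printoptions(precision=4,suppress=True)
c=cam('wrist');o=readout.get_obs();save(c['image'],'w3');print(o['eef_pos'])
print('spacer',find(c,.487,.025,.034,.035,1,.003));print('tip',find(c,.487,.025,.068,.015,1,.004))
E
```

```text
clock: 8.88
eef_pos: [0.4885, 0.0224, 0.1927]
eef_rot: [2.152, 2.289, 0.0]
wrist_force: [-0.1, 0.4, 0.1]
finger_gap: 0.0648
gripper_force: 0.0
clock: 9.55
eef_pos: [0.4881, 0.0225, 0.3114]
eef_rot: [-2.15, -2.288, 0.003]
wrist_force: [-0.1, -0.0, -0.1]
finger_gap: 0.0648
gripper_force: 0.0
[0.4881 0.0225 0.3112]
spacer (np.int64(4740), array([0.4866, 0.0229, 0.0342]), ((0.4866619408130646, 0.021167932078242302), 0.02610911801457405))
tip (np.int64(358), array([0.4861, 0.0235, 0.0666]), ((0.4863545298576355, 0.02125464379787445), 0.005521224346011877))
```

View pics/w3.png

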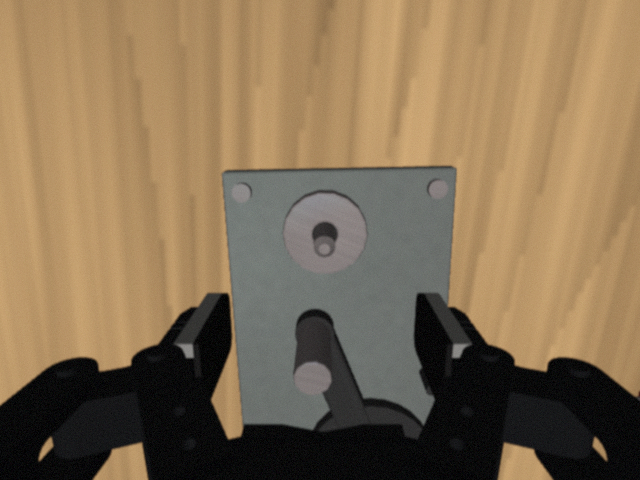

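The spacer is on the spindle at (325,232) with its top at z=0.034, so it's home. Next is the bush.

```bash
python3 -m handwheel '{"jaw":[6.5,6.5,6.5,6.5,6.5,6.5,6.5,6.5],"dp":[[-0.3,4,0],[-0.3,4,0],[-0.3,4,0],[-0.3,4,0],[-0.3,4,0],[-0.3,4,0],[-0.2,4,-1],[0,3,-1]],"roll":[0,0,0,0,0,0,0,0]}'
python3 -m handwheel '{"jaw":[6.5,6.5,6.5],"dp":[[0,1.4,-1],[0,0,0],[0,0,0]],"roll":[0,0,0]}'
python3 - <<'E'
from h import *
np.set_printoptions(precision=4,suppress=True)
c=cam('wrist');o=readout.get_obs();print(o['eef_pos'],find(c,.468,.347,.022,.03,1,.004))
E
```

```text
clock: 10.27
eef_pos: [0.4674, 0.3354, 0.2916]
eef_rot: [-2.149, -2.29, 0.001]
wrist_force: [-0.2, -0.6, 0.2]
finger_gap: 0.0647
gripper_force: 0.0
clock: 10.52
eef_pos: [0.468, 0.3467, 0.2807]
eef_rot: [-2.15, -2.29, 0.006]
wrist_force: [0.1, -0.2, -0.1]
finger_gap: 0.0648
gripper_force: 0.0
[0.4684 0.346  0.2818] (np.int64(2198), array([0.4661, 0.3473, 0.022 ]), ((0.4660964906215668, 0.3467510938644409), 0.017015961930155754))
```

```bash
python3 -m handwheel '{"jaw":[6.5,6.5,6.5,6.5,6.5,5.5],"dp":[[-0.05,0,-3],[0,0,-3],[0,0,-2.5],[0,0,-1.2],[0,0,-0.7],[0,0,0]],"roll":[0,0,0,0,0,0]}'
python3 -m handwheel '{"jaw":[4.5,3,3,3,3,3,3,3],"dp":[[0,0,0],[0,0,0],[0,0,0],[0,0,0],[0,0,0],[0,0,0],[0,0,0],[0,0,0]],"roll":[0,0,0,0,0,0,0,0]}' 50
```

```text
clock: 11.07
eef_pos: [0.4681, 0.3457, 0.1782]
eef_rot: [-2.153, -2.288, 0.002]
wrist_force: [-0.0, -0.0, -0.3]
finger_gap: 0.0551
gripper_force: 0.0
clock: 11.73
eef_pos: [0.4686, 0.3469, 0.1812]
eef_rot: [2.151, 2.288, 0.006]
wrist_force: [-0.2, -0.8, 7.9]
finger_gap: 0.0319
gripper_force: 49.7
```

```bash
python3 -m handwheel '{"jaw":[3,3,3,3,3,3,3,3],"dp":[[0,0,1],[0,0,3],[0,0,4],[0.2,-2,4],[0.2,-4,0],[0.3,-4,0],[0.3,-4,0],[0.3,-4,0]],"roll":[0,0,0,0,0,0,0,0]}'
python3 -m handwheel '{"jaw":[3,3,3,3,3,3,3],"dp":[[0.3,-4,0],[0.3,-4,0],[0.1,-4,0],[0.1,-3,0],[0,-2.2,0],[0,-0.8,0],[0,0,0]],"roll":[0,0,0,0,0,0,0]}'
python3 - <<'E'
from h import *
np.set_printoptions(precision=4,suppress=True)
c=cam('wrist');o=readout.get_obs();save(c['image'],'w4');print(o['eef_pos'],o['wrist_force'],o['finger_gap'])
for v in (290,300,310,345,355,365): print(v,px2w(c,323,v))
print('spacer',find(c,.487,.022,.034,.035,1,.003))
E
```

```text
clock: 12.4
eef_pos: [0.4803, 0.1664, 0.2971]
eef_rot: [2.15, 2.289, 0.002]
wrist_force: [0.4, 0.1, -1.2]
finger_gap: 0.0319
gripper_force: 49.9
clock: 12.98
eef_pos: [0.4887, -0.0134, 0.2967]
eef_rot: [2.154, 2.286, 0.001]
wrist_force: [0.4, -0.2, -1.3]
finger_gap: 0.0316
gripper_force: 49.9
[ 0.4887 -0.0122  0.2965] [-0.1044  0.5573 -0.9539] 0.0322314186811559
290 [ 0.4863 -0.0006  0.1383]
300 [ 0.4866 -0.0043  0.1378]
310 [ 0.4887 -0.0396  0.0717]
345 [ 0.4876 -0.0218  0.1363]
355 [ 0.4878 -0.0249  0.1375]
365 [ 0.488  -0.0285  0.1379]
spacer (np.int64(6100), array([0.4867, 0.0223, 0.0342]), ((0.48676660656929016, 0.021115630865097046), 0.026034729555249214))
```

View pics/w4.png

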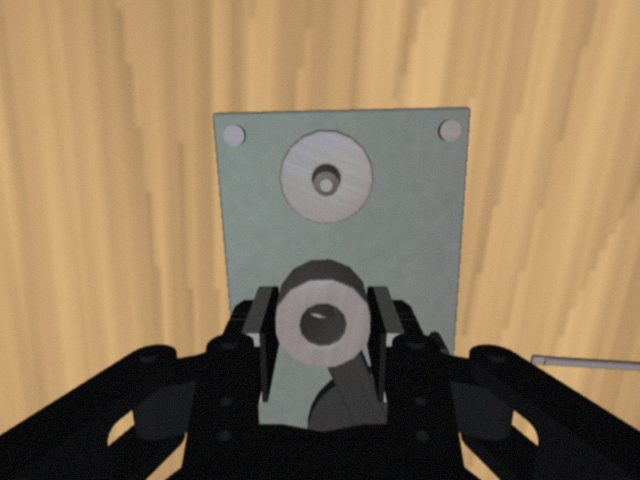

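The bush is held upright at (323,323) and the spindle tip is ahead at (326,184). I overshot y by about 3.5 cm, so I'll work out the exact shift.

```bash
python3 - <<'E'
from h import *
np.set_printoptions(precision=4,suppress=True)
c=load('wrist');print('tip',px2w(c,326,184,.068),'bush top',px2w(c,323.5,323,.138),'bore',px2w(c,323.5,325,.138),'spacer',px2w(c,326.5,176.5,.034))
E
python3 -m handwheel '{"jaw":[3,3,3],"dp":[[0,2,0],[0,1.5,0],[0,0,0]],"roll":[0,0,0]}'
```

```text
tip [0.4864 0.0233 0.068 ] bush top [ 0.4872 -0.0125  0.138 ] bore [ 0.4873 -0.0133  0.138 ] spacer [0.487  0.0223 0.034 ]
clock: 13.28
eef_pos: [0.4886, 0.0261, 0.2962]
eef_rot: [-2.147, -2.292, -0.002]
wrist_force: [0.6, -1.3, -0.7]
finger_gap: 0.0317
gripper_force: 49.9
```

```bash
python3 -m handwheel '{"jaw":[3,3,3,3,3,3],"dp":[[0,0,-2],[0,0,-1.5],[0,0,-0.7],[0,0,-0.3],[0,0,0],[0,0,0]],"roll":[0,0,0,0,0,0]}'
python3 -m handwheel '{"jaw":[3,3,3,3,3,3,3],"dp":[[0,0,-0.3],[0,0,-0.3],[0,0,-0.3],[0,0,-0.3],[0,0,-0.3],[0,0,0],[0,0,0]],"roll":[0,0,0,0,0,0,0]}'
```

```text
clock: 13.78
eef_pos: [0.489, 0.0231, 0.2517]
eef_rot: [2.151, 2.289, 0.001]
wrist_force: [-0.2, -0.7, -0.4]
finger_gap: 0.0318
gripper_force: 49.9
clock: 14.37
eef_pos: [0.4887, 0.0229, 0.2357]
eef_rot: [-2.152, -2.289, 0.0]
wrist_force: [-0.3, 0.3, -2.1]
finger_gap: 0.0317
gripper_force: 49.9
```

Threaded with no force. I'll continue down to home.

```bash
python3 -m handwheel '{"jaw":[3,3,3,3,3,3,3],"dp":[[0,0,-0.5],[0,0,-0.5],[0,0,-0.5],[0,0,-0.3],[0,0,-0.2],[0,0,0],[0,0,0]],"roll":[0,0,0,0,0,0,0]}'
python3 -m handwheel '{"jaw":[3,3,3,3,3],"dp":[[0,0,-0.1],[0,0,-0.1],[0,0,-0.1],[0,0,0],[0,0,0]],"roll":[0,0,0,0,0]}'
```

```text
clock: 14.95
eef_pos: [0.4888, 0.0229, 0.2159]
eef_rot: [2.152, 2.289, 0.0]
wrist_force: [0.1, 0.1, -1.5]
finger_gap: 0.0318
gripper_force: 49.9
clock: 15.37
eef_pos: [0.4891, 0.0229, 0.2151]
eef_rot: [2.151, 2.288, 0.001]
wrist_force: [-7.8, 0.3, 14.5]
finger_gap: 0.0318
gripper_force: 51.3
```

```bash
python3 -m handwheel '{"jaw":[3,3.4,4,5,6,6,6],"dp":[[0,0,0.2],[0,0,0],[0,0,0],[0,0,0],[0,0,0],[0,0,0],[0,0,0]],"roll":[0,0,0,0,0,0,0]}'
python3 -m handwheel '{"jaw":[6,6,6,6,6,6,6],"dp":[[0,0,1],[0,0,3],[0,0,4],[0,0,3],[0,0,0],[0,0,0],[0,0,0]],"roll":[0,0,0,0,0,0,0]}'
python3 - <<'E'
from h import *
np.set_printoptions(precision=4,suppress=True)
c=cam('wrist');o=readout.get_obs();save(c['image'],'w5');print(o['eef_pos'])
print('bush',find(c,.487,.0225,.056,.03,1,.005));print('spacer',find(c,.487,.0225,.034,.035,1,.003));print('post',find(c,.487,-.05,.078,.03,1,.005))
E
```

```text
clock: 15.95
eef_pos: [0.4888, 0.0229, 0.2148]
eef_rot: [-2.152, -2.289, 0.0]
wrist_force: [-0.4, 0.8, 0.3]
finger_gap: 0.0599
gripper_force: 0.0
clock: 16.53
eef_pos: [0.4886, 0.0229, 0.3248]
eef_rot: [-2.152, -2.289, 0.0]
wrist_force: [0.2, 0.1, -1.0]
finger_gap: 0.0602
gripper_force: 0.0
[0.4885 0.0229 0.324 ]
bush (np.int64(2058), array([0.487 , 0.0238, 0.056 ]), ((0.4870535731315613, 0.022506052628159523), 0.01695951819419861))
spacer (np.int64(2229), array([0.4858, 0.0264, 0.0341]), ((0.4866219460964203, 0.02127343788743019), 0.026081714779138565))
post (np.int64(1060), array([ 0.4842, -0.0476,  0.0778]), ((0.48446857929229736, -0.04902919754385948), 0.011341233737766743))
```

View pics/w5.png

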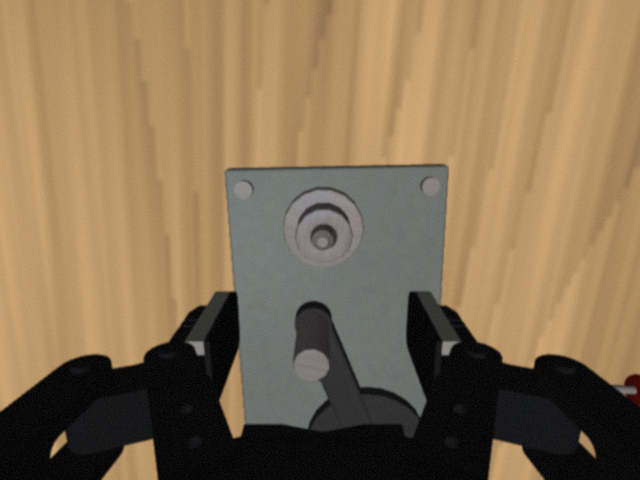

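Both rings are home: the bush top is at z=0.056 at (322,235). The post top is at (311,364), which is world (0.4845,-0.049). From the geometry, at 0.62 rad the post would be near (0.551,-0.042). I'll close the fingers and come down on the post's -x side.

```bash
python3 -m handwheel '{"jaw":[0,0,0,0,0,0,0,0],"dp":[[-2,-3.2,0],[-2,-2,0],[-0.9,-2,0],[0,0,-2],[0,0,-3],[0,0,-3],[0,0,-2],[0,0,-0.9]],"roll":[0,0,0,0,0,0,0,0]}'
python3 -m handwheel '{"jaw":[0,0,0,0],"dp":[[0.7,0,0],[0,0,0],[0.5,0,0],[0,0,0]],"roll":[0,0,0,0]}'
```

```text
clock: 17.25
eef_pos: [0.4382, -0.0489, 0.2115]
eef_rot: [-2.148, -2.284, 0.006]
wrist_force: [-0.4, 0.0, -0.3]
finger_gap: -0.0001
gripper_force: 0.0
clock: 17.58
eef_pos: [0.453, -0.0492, 0.2176]
eef_rot: [2.15, 2.287, 0.003]
wrist_force: [0.2, 0.7, 1.0]
finger_gap: 0.0
gripper_force: 0.0
```

```bash
python3 -m handwheel '{"jaw":[0,0,0,0],"dp":[[0.5,0,0],[0.4,0,0],[0,0,0],[0,0,0]],"roll":[0,0,0,0]}'
python3 -m handwheel '{"jaw":[0,0,0,0,0,0],"dp":[[0.5,0.1,0],[0.5,0.1,0],[0.5,0.1,0],[0.5,0.1,0],[0,0,0],[0,0,0]],"roll":[0,0,0,0,0,0]}'
```

```text
clock: 17.92
eef_pos: [0.461, -0.0491, 0.2161]
eef_rot: [2.151, 2.289, 0.0]
wrist_force: [-0.3, 0.4, 0.9]
finger_gap: -0.0001
gripper_force: 0.0
clock: 18.42
eef_pos: [0.4802, -0.0445, 0.215]
eef_rot: [-2.148, -2.287, 0.003]
wrist_force: [-6.3, 2.9, 1.2]
finger_gap: 0.0
gripper_force: 3.2
```

```bash
cat >> h.py <<'E'
def theta(c):
    """arm angle from the post top, pivot from rest-pose geometry"""
    n,m,(p,rad)=find(c,.515,-.045,.078,.06,1,.003)
    d=np.array(p)-[.5292,-.1495]; return n,np.round(p,4),round(rad,4),round(.418+np.arctan2(d[0],d[1]),3),round(np.hypot(*d),4)
E
python3 - <<'E'
from h import *
c=cam('wrist');print(theta(c))
E
python3 -m handwheel '{"jaw":[0,0,0,0,0,0],"dp":[[0.5,0.1,0],[0.5,0.1,0],[0.5,0.05,0],[0.5,0,0],[0,0,0],[0,0,0]],"roll":[0,0,0,0,0,0]}'
python3 - <<'E'
from h import *
c=cam('wrist');print(theta(c))
E
```

```text
(np.int64(2625), array([ 0.4895, -0.038 ]), 0.0223, np.float64(0.076), np.float64(0.1183))
clock: 18.97
eef_pos: [0.5, -0.0418, 0.2147]
eef_rot: [-2.147, -2.286, 0.003]
wrist_force: [-7.8, 4.6, 1.2]
finger_gap: -0.0003
gripper_force: 3.6
(np.int64(2738), array([ 0.5087, -0.034 ]), 0.0232, np.float64(0.242), np.float64(0.1174))
```

```bash
python3 -m handwheel '{"jaw":[0,0,0,0,0,0,0,0],"dp":[[0.5,0,0],[0.5,0,0],[0.5,0,0],[0.5,0,0],[0.5,-0.05,0],[0.5,-0.05,0],[0,0,0],[0,0,0]],"roll":[0,0,0,0,0,0,0,0]}'
python3 - <<'E'
from h import *
c=cam('wrist');t=cam('top');a=c['image'];b=cv2.resize(t['image'][225:315,290:450],(640,360),interpolation=cv2.INTER_CUBIC)
save(cv2.resize(np.vstack([cv2.resize(a,(640,480))[200:440],b]),None,fx=1,fy=1),'p1');print(theta(c),readout.get_obs()['eef_pos'])
E
```

```text
clock: 19.68
eef_pos: [0.5299, -0.0427, 0.2145]
eef_rot: [-2.147, -2.285, 0.004]
wrist_force: [-10.1, 5.1, 0.5]
finger_gap: 0.0001
gripper_force: 4.4
(np.int64(2453), array([ 0.5384, -0.0358]), 0.0224, np.float64(0.499), np.float64(0.1141)) [ 0.5297733  -0.04272456  0.21456552]
```

View pics/p1.png

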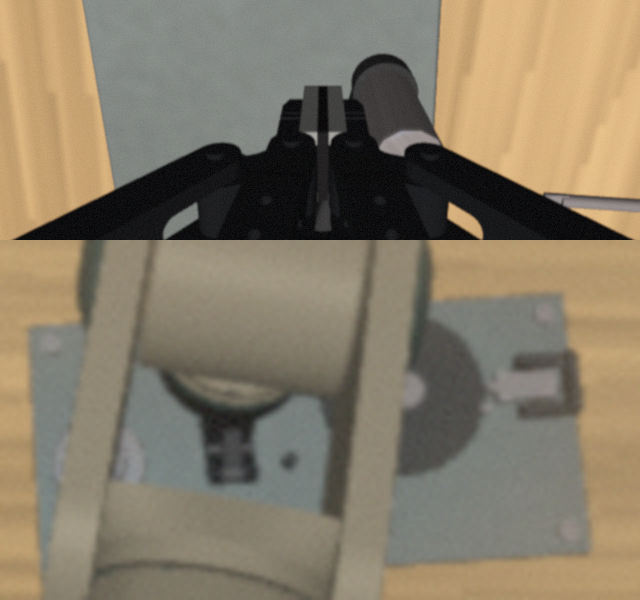

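The composite shows the closed fingers against the post's -x side, with the post at about (395,310) in wrist-picture coordinates. The pawl is back down, beyond the tooth. I'll fit the post cylinder from depth to get the angle.

```bash
python3 - <<'E'
from h import *
from scipy.optimize import least_squares
c=load('wrist')
P=np.array([px2w(c,u,v) for v in range(275,325) for u in range(368,425)])
P=P[(P[:,2]>.035)&(P[:,2]<.07)&(abs(P[:,0]-.552)<.02)&(abs(P[:,1]+.042)<.02)]
s=least_squares(lambda q:np.hypot(*(P[:,:2]-q).T)-.011,[.551,-.042],loss='soft_l1',f_scale=.001)
d=s.x-[.5292,-.1495];print(len(P),s.x,np.std(s.fun),'theta',.418+np.arctan2(*d),np.hypot(*d))
t=load('top');print('pivot',px2w(t,391,263,.04), find(t,.487,.0225,.034,.035,1,.004)[:2])
E
```

```text
2148 [ 0.55189017 -0.04154878] 0.00026860730280170333 theta 0.625173278142358 0.1103100581823624
pivot [ 0.52943941 -0.14748028  0.04      ] (np.int64(77), array([0.49232047, 0.01625851, 0.0345354 ]))
```

The angle is 0.625 rad with the fitted radius matching 110 mm, so it's past the click (0.48) and short of the stop (0.80). I'll check that it holds, then hand in.

```bash
python3 -m handwheel '{"jaw":[0,0,0,0,0,0],"dp":[[0,0,0],[0,0,0],[0,0,0],[0,0,0],[0,0,0],[0,0,0]],"roll":[0,0,0,0,0,0]}'
python3 -c "
from h import *
print(sign_off())"
```

```text
clock: 20.28
eef_pos: [0.5297, -0.0427, 0.2146]
eef_rot: [-2.147, -2.285, 0.004]
wrist_force: [-9.0, 4.7, 0.5]
finger_gap: 0.0001
gripper_force: 4.4
the job is handed in; nothing more can be done
None
```

The job is handed in at about 20 s: the spacer and then the bush are home on the spindle and released, and the tensioner arm is held at about 0.62 rad, past the click and short of its far stop.

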